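# Push the battery pack down the guide lane to the contact block

## Robot

A 6-joint arm with a two-finger parallel gripper is mounted at the origin on a cart in front of the work surface, level with it; the furniture and walls round the work are solid. World frame = base frame: x ahead of the robot, y to its left, z up, the work surface at z = 0. Lengths are in mm, angles in rad, forces in N, time in s.
With the tool pointing down it reaches from about 350 to 875 mm from the base axis. Payload 4.2 kg.
Tool frame: the origin (TCP) lies between the finger pads; the fingertips stand 11 mm ahead of it and the grasp point (between the pads) lies 8 mm behind it; z points along the fingers, y is the direction in which the jaws open and shut (so a half turn about z gives the same grasp; the last joint's range is limited). The gripper opens to 85 mm and grips with 20 to 120 N. Pads are 22 mm wide; open, the fingers measure 114 mm over their backs; the gripper's body (76 mm by 85 mm) begins 54 mm behind the grasp point. The pads swing forward as they close: fully open they stand 13 mm farther back than shut.
Start: joints at [-0.875, 0.385, 0.008, 0, -1.194, -0.259], TCP at [264.413, -566.29, 242.312] pointing down, gripper open.
Joint ranges: [-3.14, 3.14], [-1.21, 2.06], [-1.07, 1.41], [-3.16, 2.05], [-2.99, -0.16], [-3.1, 3.1]. Speed limits (rad/s): [2.79, 2.79, 3.14, 3.14, 3.14, 3.14].

## Interface

Orientations are given as a unit quaternion [x, y, z, w].
In Python, from bench import * gives the robot as it stands. The module is installed in compiled form; this text tells all that it offers.
- The arm moves only by the tool drive_tool, never from a script. Its argument "increments" is a list of rows, each a list of 3 entries, a list of its own where there are three numbers: the gripper command: -1 is shut, 1 is fully open, values between are in proportion, then the shift along the tool's x, y, z scaled (see below), then the turn about the tool's z scaled (see below). In form: [[hand, [tx, ty, tz], turn], ...]. A call has 1 to 20 rows; each row shifts and turns the commanded pose from where the row before left it, along the tool's axes as they then stand; what a row does not reach is not made up. The controller multiplies each number of a shift by 0.3 m and each number of a turn by 2 rad. A row lasts 1/8 s, in which the tool goes at most 62.5 mm and 10.7 degrees, less where a joint would pass 70% of its speed; a pose out of reach is approached as far as the arm can. A call with a number of a shift or a turn outside -1 to 1 is refused whole. A call with a gripper value outside its range is refused whole. The fingers move at their own pace and stop on an object; the grip force is fixed at half the most. Time passes only in rows, so rows that do not move let the fingers close. It gives the time, the measured TCP pose, the force and the opening at its end, in the units of the state.
- read_state(): the state, without advancing time (a new reading comes with each control period).
- get_image(name): name is "scene" or "top" or "wrist"; returns the picture (384x512x3 uint8, red, green, blue); there is no depth.
- calibration(name): a dict with "fovy" (degrees; the focal length in pixels is half the picture's height over the tangent of half this angle, whatever the lens; pixels are square), "cx", "cy" (the principal point, pixels), "R" (3x3) and "t" (3): a world point X has camera coordinates R X + t. Camera axes: x right, y down, z forward; pixel columns grow to the right and rows downward; lengths in mm; the calibration is good to about 2 mm. The wrist camera is an equidistant fisheye: a pixel r from the principal point sees the ray r / f radians off the axis. A picture is of the moment at which its call begins: read the wrist's pose just before it. calibration takes no time and is no camera call; for the wrist camera it gives the pose at the moment of the call.
- job_done(): hands the job in, once; it reports no verdict.
The state is a dict: "clock": time; "joints": joint angles; "joint_vel": joint speeds; "joint_efforts": joint torques, N m; "position": TCP position; "ee_rot": TCP orientation; "contact_force": force on the tool from outside, world axes, zero at the start; "wrist_torque": the same for the moment, N m; "gripper_width": finger opening in mm.
Only numpy, scipy, OpenCV 4.12 (cv2) and the standard library are available. Lean on these libraries where they do the work, as an engineer would, in place of code of your own. Each camera call takes 0.05 s, during which the arm holds its last target.

## Task

Push the black battery pack, which stands on the table in front of the open end of the guide lane, straight down the lane between its two low metal rails until its front end is home against the grey contact block. Nothing may touch either rail, neither the pack nor the gripper, and the pack is only pushed along the table, never picked up, lifted or tipped. Leave the other things on the table where they are.

Things in the scene. Friction and masses are not known exactly. Their poses are not given: they have to be found in the camera images.
- pack: black cordless tool battery pack, loose, 0.35 to 0.7 kg. Origin: middle of underside, z up; body from x = -54 to +56 mm and y = -37.5 to +37.5 mm, upright sides 45 mm high, rounded corners (flat ends 56 mm wide); a narrower part on top reaches 57 mm. Its +x end is the front and goes in first. It starts 95 to 115 mm outside the lane's open end, up to 35 mm off the lane's middle line and turned up to 0.25 rad from it
- lane: fixed guide lane: two parallel aluminium rails with a grey contact block across the far end; it runs roughly from the robot's left to its right. Origin: on the table, midway between the rails at the open end; x runs down the lane, y across it (left, looking down the lane), z up. Rails from x = 0 to 180 mm, clear width 104 mm (y = -52 to +52), about 14 mm to spare each side of the pack. The floor is the bare table
- home (a point): foot of the contact block's upright face (block 90 wide, 40 mm high) on the lane's middle line, 182 mm down the lane; the pack is home when its front touches this face, its origin then lying 56 mm before this point
- rail_left: left rail of the lane, a fixed aluminium bar 180 long, 14 wide, 22 mm high (lower than the pack, so that fingers can push the pack above it). Origin: on the table at its open end, middle of its width; x runs along the bar
- rail_right: right rail of the lane, alike. Origin: on the table at its open end, middle of its width; x runs along the bar
- coupling_a: black plastic pipe coupling standing upright, 36x41x66 mm, at the back of the table; not part of the job. Origin: middle of its underside
- coupling_b: a second black plastic pipe coupling standing upright, 36x41x66 mm, at the back of the table; not part of the job. Origin: middle of its underside
- bolt: steel hex bolt standing on its head, 22x19x57 mm, on the right beyond the end of the lane; not part of the job. Origin: middle of its underside
- tape: hand tape measure standing on edge, 36x74x64 mm, on the right beyond the end of the lane; not part of the job. Origin: middle of its underside
- nut: steel hex nut lying flat, 19x22x10 mm, on the right beyond the end of the lane; not part of the job. Origin: middle of its underside
Mind the look-alikes: they are no part of the job. There is more than one size of the pack; the job needs the larger.

How it is judged:
By the outcome, as a careful person would: the job done as asked, in the order asked, and still so for the second after the job is handed in, with the robot touching nothing.
It also fails if it takes over 72 s, if anything falls off the work surface, if the arm or the gripper's body presses on something with over 40 N, if the wrist force passes 120 N, or if a joint passes its speed limit or range.

## Working session

There is one attempt and no reset: what is moved stays moved. The work goes in short steps, Python scripts to look and compute and a tool call to move; the robot and the scene stay as the last step left them, time stands still between calls to the robot, and variables do not carry over. Pictures are saved under pics/ and viewed, and the job is handed in when it is done.

Besides the shell and the picture viewer there is one more tool, called after "Request:" as a command line: name --argument value ..., lists and objects as JSON in quotes. drive_tool: Moves the arm, as the interface text tells. Shifts and turns lie within -1 to 1; 1 stands for 0.3 m of shift or 2 rad of turn. Its arguments: {"type":"object","properties":{"increments":{"type":"array"}},"required":["increments"]}

```bash
mkdir -p pics; python3 - <<'E'
from bench import *
import cv2
print(read_state())
for n in ["scene","top","wrist"]:
    c=calibration(n); print(n,c)
    cv2.imwrite(f"pics/{n}0.png",get_image(n)[:,:,::-1])
E
```

```text
{'clock': 0.0, 'joints': array([-8.75398210e-01,  3.85583286e-01,  6.59389836e-03, -5.37937019e-04,
       -1.19400379e+00, -2.58569021e-01]), 'joint_vel': array([ 0.00065194, -0.00111601, -0.00068946,  0.0004098 ,  0.000882  ,
       -0.00034789]), 'joint_efforts': array([ 1.65812544e-03, -3.92289805e+01,  1.88400328e+01,  4.18612942e+00,
       -4.58051931e-03,  3.17207327e-07]), 'position': array([ 264.17919288, -565.78431024,  241.18715836]), 'ee_rot': array([-2.16585091e-01,  9.76263094e-01,  1.09059669e-03, -2.82201454e-04]), 'contact_force': array([ 0.29691501, -0.63837237,  0.06892695]), 'wrist_torque': array([ 0.00535889, -0.01631622,  0.00624615]), 'gripper_width': 84.85305784269319}
scene {'fovy': 47.8795362886949, 'cx': 254.00598127404956, 'cy': 192.07922198091626, 'R': array([[-0.83014871, -0.55751286, -0.00570346],
       [-0.37643524,  0.5680076 , -0.73189061],
       [ 0.41127804, -0.60543106, -0.68139827]]), 't': array([407.61642599, 355.10007306, 663.58498033])}
top {'fovy': 49.19799811687437, 'cx': 254.60203963074167, 'cy': 191.16529709422778, 'R': array([[ 0.01269331, -0.99990429, -0.00550296],
       [-0.98557964, -0.01158239, -0.16881533],
       [ 0.16873544,  0.00756643, -0.98563234]]), 't': array([-192.53550496,  590.46408761,  932.27030275])}
wrist {'fovy': 65.70646984690485, 'cx': 254.42478565365158, 'cy': 191.55608542797194, 'R': array([[-0.42302392,  0.90611618,  0.00205517],
       [ 0.86808077,  0.40461459,  0.28761573],
       [ 0.25978172,  0.12345239, -0.95774369]]), 't': array([622.96045833, -38.60217135, 378.74714012])}
```

View pics/scene0.png

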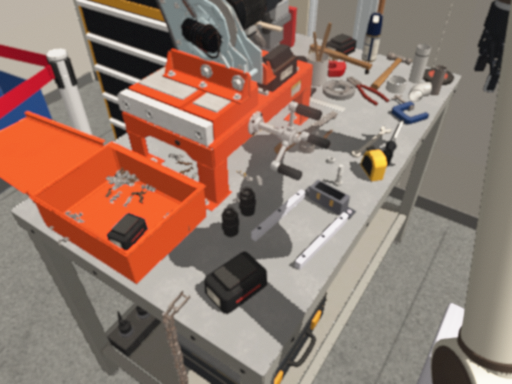

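View pics/top0.png

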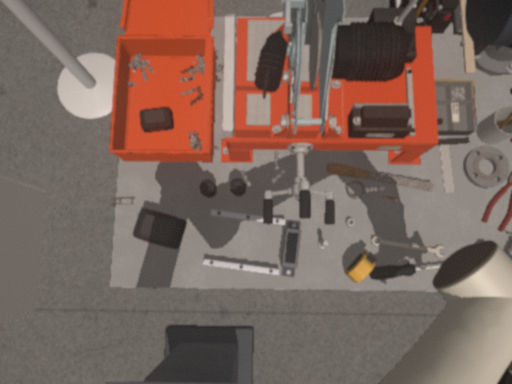

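View pics/wrist0.png

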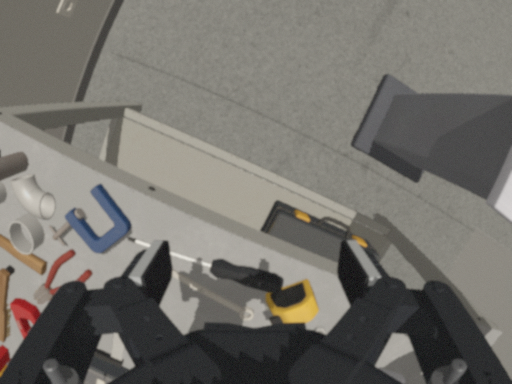

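```bash
python3 - <<'E'
import cv2
a=cv2.imread("pics/top0.png")[170:300,110:370]; cv2.imwrite("pics/top0c.png",cv2.resize(a,None,fx=3,fy=3,interpolation=cv2.INTER_CUBIC))
a=cv2.imread("pics/scene0.png")[130:320,190:400]; cv2.imwrite("pics/scene0c.png",cv2.resize(a,None,fx=3,fy=3,interpolation=cv2.INTER_CUBIC))
E
```

```text
(no output)
```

View pics/top0c.png

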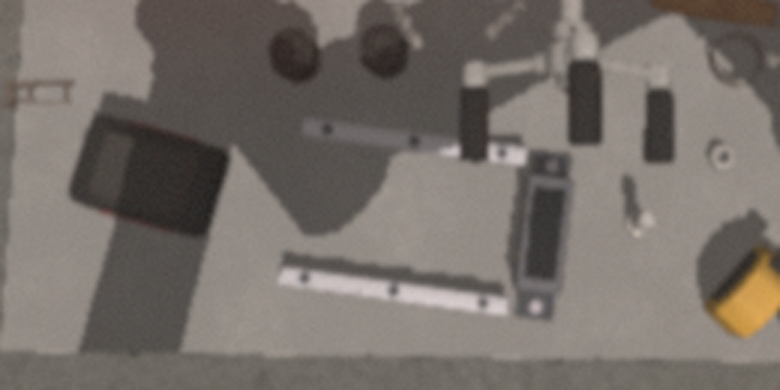

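View pics/scene0c.png

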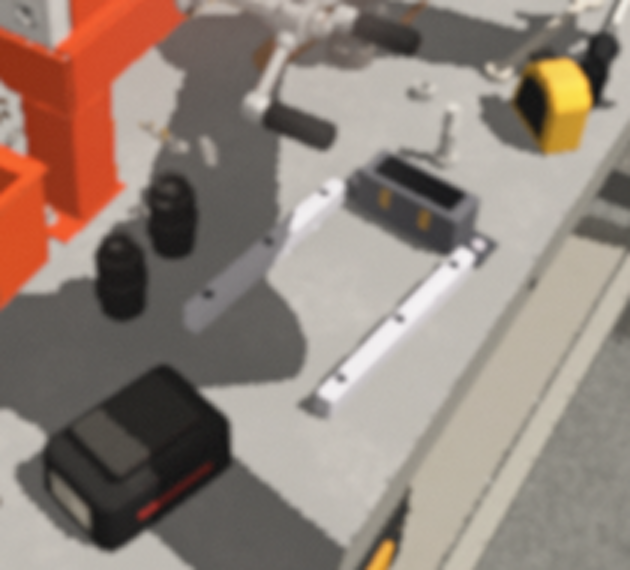

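```bash
cat > h.py <<'E'
import numpy as np, cv2
from bench import *
def cam(n):
    c=calibration(n); f=192/np.tan(np.radians(c["fovy"]/2)); return c,f
CT={}
def ray(n,u,v):
    if n not in CT: CT[n]=cam(n)
    c,f=CT[n]; d=np.array([(u-c["cx"])/f,(v-c["cy"])/f,1.])
    R=c["R"]; return -R.T@c["t"], R.T@d
def onz(n,u,v,z):
    C,d=ray(n,u,v); return C+d*(z-C[2])/d[2]
def proj(n,X):
    if n not in CT: CT[n]=cam(n)
    c,f=CT[n]; p=c["R"]@np.asarray(X,float)+c["t"]; return np.array([c["cx"]+f*p[0]/p[2],c["cy"]+f*p[1]/p[2]])
def tri(a,b):
    A=np.zeros((3,3));B=np.zeros(3);cs=[]
    for n,u,v in (a,b):
        C,d=ray(n,u,v); d=d/np.linalg.norm(d); P=np.eye(3)-np.outer(d,d); A+=P;B+=P@C; cs.append((C,P))
    X=np.linalg.solve(A,B); return X,[np.linalg.norm(P@(X-C)) for C,P in cs]
E
python3 - <<'E'
from h import *
np.set_printoptions(precision=1,suppress=True)
print("camT",ray("top",0,0)[0],"camS",ray("scene",0,0)[0])
t=lambda u,v:(u/3+110-.33,v/3+170-.33)
s=lambda u,v:(u/3+190-.33,v/3+130-.33)
T={"holeL1":(327,129),"holeL2":(414,141),"holeL3":(501,154),"holeR1":(304,277),"holeR2":(393,290),"holeR3":(483,302),"endL":(303,127),"endR":(280,274),"blkF_top":(532,172)}
S={"holeL1":(208,294),"holeL2":(268,240),"holeR1":(341,377),"holeR2":(399,317),"holeR3":(455,264)}
for k,p in T.items():
    print(k,onz("top",*t(*p),22), onz("scene",*s(*S[k]),22) if k in S else "", tri(("top",*t(*p)),("scene",*s(*S[k]))) if k in S else "")
# crank handle tip
print("handle tip",tri(("top",*t(473,158)),("scene",*s(325,135))))
print("handle top",tri(("top",*t(474,75)),("scene",*s(255,104))))
E
```

```text
camT [ 427.1 -192.7 1017.5] camS [199.1 427.3 714.4]
holeL1 [544.4 -99.9  22. ] [ 545.2 -100.2   22. ] (array([544.6, -99.9,  22.6]), [np.float64(0.2982207915075225), np.float64(0.2982207915073947)])
holeL2 [ 535.6 -169.3   22. ] [ 537.8 -170.7   22. ] (array([ 536.1, -169.1,   24.1]), [np.float64(0.7017568024146955), np.float64(0.7017568024146348)])
holeL3 [ 526.1 -238.5   22. ]  
holeR1 [428.  -85.1  22. ] [428.6 -86.8  22. ] (array([428. , -85.4,  24. ]), [np.float64(0.029996882308460506), np.float64(0.02999688230840781)])
holeR2 [ 418.9 -154.8   22. ] [ 420.7 -156.6   22. ] (array([ 419.4, -154.7,   24.5]), [np.float64(0.5490768809769422), np.float64(0.5490768809769946)])
holeR3 [ 410.6 -224.9   22. ] [ 410.3 -225.5   22. ] (array([ 410.4, -225. ,   22.5]), [np.float64(0.2518849930907477), np.float64(0.25188499309064716)])
endL [545.8 -80.8  22. ]  
endR [430.1 -66.3  22. ]  
blkF_top [ 512.2 -263.1   22. ]  
handle tip (array([ 516.7, -213.6,  104.5]), [np.float64(2.116647663046874), np.float64(2.116647663046899)])
handle top (array([ 577.1, -214. ,  105.9]), [np.float64(1.512143121987548), np.float64(1.5121431219876378)])
```

```bash
python3 - <<'E'
import cv2
a=cv2.imread("pics/top0.png")[195:260,120:200]; cv2.imwrite("pics/top0p.png",cv2.convertScaleAbs(cv2.resize(a,None,fx=8,fy=8,interpolation=cv2.INTER_CUBIC),alpha=2))
a=cv2.imread("pics/scene0.png")[245:320,195:280]; cv2.imwrite("pics/scene0p.png",cv2.convertScaleAbs(cv2.resize(a,None,fx=7,fy=7,interpolation=cv2.INTER_CUBIC),alpha=2))
E
```

```text
(no output)
```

View pics/top0p.png

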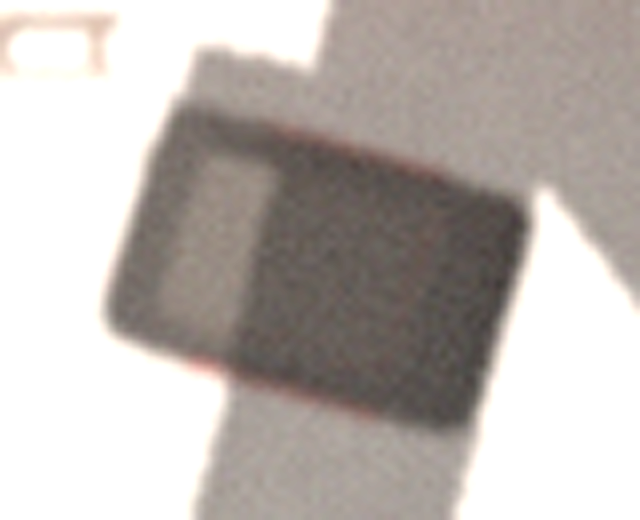

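View pics/scene0p.png

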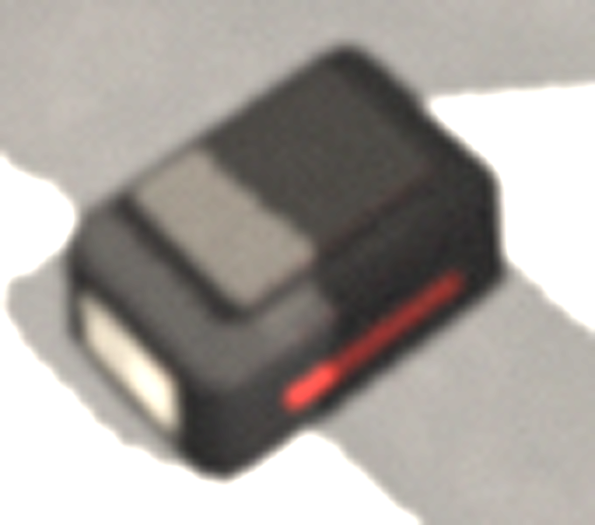

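```bash
cat > pk.py <<'E'
from h import *
O=np.array([488.5,-73.]); ang=0.1276; D=np.array([-np.sin(ang),-np.cos(ang)]); N=np.array([-D[1],D[0]])
def pack(img,thr,box):
    x0,y0,x1,y1=box
    g=cv2.GaussianBlur(img[y0:y1,x0:x1].max(2),(3,3),0)
    g=cv2.resize(g,None,fx=4,fy=4,interpolation=cv2.INTER_CUBIC)
    m=(g<thr).astype(np.uint8); m=cv2.morphologyEx(m,cv2.MORPH_OPEN,np.ones((9,9)))
    cs,_=cv2.findContours(m,cv2.RETR_EXTERNAL,cv2.CHAIN_APPROX_NONE)
    c=max(cs,key=cv2.contourArea)[:,0,:].astype(float)
    px=(c+.5)/4-.5+[x0,y0]
    return px,cv2.contourArea(np.round(c).astype(np.int32))
def measure(img,thr,box,name="top"):
    px,A=pack(img,thr,box)
    P45=np.array([onz(name,u,v,45)[:2] for u,v in px]); P0=np.array([onz(name,u,v,2)[:2] for u,v in px])
    (c,wh,_)=cv2.minAreaRect(P45.astype(np.float32)); 
    bp=cv2.boxPoints((c,wh,_)); e=bp[1]-bp[0]; e2=bp[2]-bp[1]; L=e if np.hypot(*e)>np.hypot(*e2) else e2
    L=L/np.hypot(*L); L=L if L@D>0 else -L
    out={}
    for it in range(3):
        M=np.array([-L[1],L[0]]); q=(P45-np.array(c)); a=q@L;b=q@M
        def edge(sel,P,along):
            pts=P[sel]; vx,vy,x,y=cv2.fitLine(pts.astype(np.float32),cv2.DIST_HUBER,0,.01,.01).ravel()
            d=np.array([vx,vy]); d=d if d@along>0 else -d; return np.array([x,y]),d
        far=edge((b>b.max()-8)&(abs(a)<30),P45,L); near=edge((b<b.min()+8)&(abs(a)<30),P0,L)
        front=edge((a>a.max()-8)&(abs(b)<20),P0,M); rear=edge((a<a.min()+8)&(abs(b)<20),P45,M)
        yaws=[np.arctan2(*(d[::-1])) for _,d in (far,near)]
        yr=[np.arctan2(-d[0],d[1]) for _,d in (front,rear)]
        L=sum(np.array([np.cos(y),np.sin(y)]) for y in [yaws[0],yaws[1],yr[0],yr[1]]); L/=np.hypot(*L)
    M=np.array([-L[1],L[0]])
    lane=np.arctan2(D[1],D[0])
    print("area",A/16,"rect45",c,wh,"yaw rel lane far,near,front,rear",np.round([((y-lane+np.pi)%(2*np.pi))-np.pi for y in yaws+yr],3))
    print("length",(front[0]-rear[0])@L,"width",(far[0]-near[0])@M)
    o1=rear[0]@L+54; o2=front[0]@L-56; w=(far[0]@M+near[0]@M)/2
    o=(o1+o2)/2*L+w*M
    r=o-O; print("origin",o,"s,d",r@D,r@N,"from rear/front s:",o1,o2)
    return o,L
E
python3 - <<'E'
from pk import *
np.set_printoptions(precision=2,suppress=True)
im=cv2.imread("pics/top0.png")[:,:,::-1]
print(im[228,150:200].max(1)); print(im[240:262,155].max(1))
for thr in (62,70,78): measure(im,thr,(120,195,200,260))
print("D",D,"N",N)
E
```

```text
[ 72  63  52  53  50  50  52  50  50  49  53  51  50  52  51  52  49  52
  50  50  47  49  51  49  47  42  43  48  47  45  39  44  40  44  62 103
 133 147 147 146 149 150 148 149 145 131 110  89  84  84]
[48 44 49 66 80 85 85 86 86 83 87 87 87 84 84 84 87 86 89 88 86 87]Traceback (most recent call last):
  File "<stdin>", line 5, in <module>
  File "pk.py", line 25, in measure
    front=edge((a>a.max()-8)&(abs(b)<20),P0,M); rear=edge((a<a.min()+8)&(abs(b)<20),P45,M)
                                                     ~~~~^^^^^^^^^^^^^^^^^^^^^^^^^^^^^^^^^
  File "pk.py", line 22, in edge
    pts=P[sel]; vx,vy,x,y=cv2.fitLine(pts.astype(np.float32),cv2.DIST_HUBER,0,.01,.01).ravel()
                          ~~~~~~~~~~~^^^^^^^^^^^^^^^^^^^^^^^^^^^^^^^^^^^^^^^^^^^^^^^^^
cv2.error: OpenCV(4.12.0) /io/opencv/modules/imgproc/src/linefit.cpp:50: error: (-215:Assertion failed) count > 0 in function 'fitLine2D_wods'
```

```bash
sed -i 's/    cs,_=cv2/    m=cv2.morphologyEx(np.pad(m,60),cv2.MORPH_CLOSE,np.ones((41,41)))[60:-60,60:-60]\n    cs,_=cv2/' pk.py
python3 - <<'E'
from pk import *
np.set_printoptions(precision=2,suppress=True)
im=cv2.imread("pics/top0.png")[:,:,::-1]
for thr in (62,66,70): 
  try: measure(im,thr,(120,195,200,260))
  except Exception as e: print(thr,"fail")
print("D",D,"N",N)
# manual corner checks: scene foot/side
s=lambda u,v:(u/7+195-.43,v/7+245-.43)
t=lambda u,v:(u/8+120-.44,v/8+195-.44)
for a in [(225,475),(500,280)]: print(onz("scene",*s(*a),0))
for a in [(180,100),(530,195),(108,318)]: print(onz("top",*t(*a),45))
print(onz("top",*t(465,430),3))
E
```

```text
62 fail
area 1347.0 rect45 (503.870849609375, 33.78832244873047) (108.54917907714844, 72.09471893310547) yaw rel lane far,near,front,rear [-0.13 -0.15 -0.13 -0.14]
length 99.33655 width 71.55509
origin [504.84  38.9 ] s,d -113.06990942745047 1.9674823516329478 from rear/front s: -164.60081 -175.26428
area 1405.84375 rect45 (503.9774169921875, 34.133026123046875) (109.61478424072266, 73.52509307861328) yaw rel lane far,near,front,rear [-0.13 -0.2  -0.13 -0.13]
length 100.371994 width 72.55249
origin [505.21  39.03] s,d -113.24556754475847 2.3148969339914185 from rear/front s: -169.93867 -179.56668
D [-0.13 -0.99] N [ 0.99 -0.13]
[488.95  94.48   0.  ]
[461.46   1.61   0.  ]
[552.73  77.7   45.  ]
[526.1  -25.93  45.  ]
[488.91  94.88  45.  ]
[459.42  -2.07   3.  ]
```

```bash
python3 - <<'E'
from pk import *
np.set_printoptions(precision=1,suppress=True)
t=lambda u,v:(u/3+110-.33,v/3+170-.33)
s=lambda u,v:(u/3+190-.33,v/3+130-.33)
for n,a,b in [("h1tip",(473,158),(325,135)),("h2tip",(586,140),(408,35)),("h2hub",(585,50),(325,15)),("h3tip",(658,158),(405,45)),("h2?",(586,140),(325,135)),("coupA",(294,55),(121,245)),("coupB",(384,50),(172,182))]:
    X,e=tri(("top",*t(*a)),("scene",*s(*b))); r=X[:2]-O; print(n,X,e[0],"s,d",r@D,r@N)
# start position for the tool: behind pack rear
st=read_state(); print(st["position"])
for sp,dp in [(-215,8)]:
    P=O+sp*D+dp*N; print(P)
E
```

```text
h1tip [ 516.7 -213.6  104.5] 2.116647663046874 s,d 135.82363790312564 45.8738013582175
h2tip [ 512.7 -295.6  148. ] 12.005148535450923 s,d 217.6864939974299 52.311598976805406
h2hub [ 579.7 -295.9  139.3] 9.984489308090295 s,d 209.48621939103313 118.79767789446899
h3tip [ 519.7 -348.4   99.7] 3.0937658307918507 s,d 269.18834849858683 66.04133818648991
h2? [ 549.  -300.8   24.9] 12.205940045504805 s,d 218.21048275696805 88.98996762252065
coupA [599.2 -75.4  62. ] 2.635201631328686 s,d -11.696428479986354 110.12285708725689
coupB [ 603.3 -145.    66.7] 2.811312437387186 s,d 56.85052711697381 123.01017093265716
[ 264.2 -565.9  241.5]
[523.8 139.2]
```

Request:
drive_tool --increments '[[-0.5,[0,0,0],-0.084],[-0.5,[0,0,0],-0.084],[-0.5,[0,0,0],-0.084],[-0.5,[0,0,0],-0.084],[-0.5,[0,0,0],-0.084],[-0.5,[0,0,0],-0.084],[-0.5,[0,0,0],0]]'

```text
clock: 1.02
position: [264.3, -566.1, 241.9]
ee_rot: [-0.66, 0.751, 0.0, 0.0]
contact_force: [-1.3, -0.3, 0.1]
gripper_width: 20.8
```

```bash
cat > st.py <<'E'
from pk import *
from scipy.spatial.transform import Rotation as Ro
np.set_printoptions(precision=2,suppress=True)
s=read_state(); R=Ro.from_quat(s["ee_rot"]).as_matrix(); r=s["position"][:2]-O
x=R[:2,0]; print("clk",s["clock"],"pos",s["position"],"s,d",r@D,r@N,"tool yaw vs D",np.arctan2(x@N,x@D),"zaxis",R[:,2],"F",s["contact_force"],"w",s["gripper_width"],"j",s["joints"])
E
python3 st.py
```

```text
clk 1.025 pos [ 264.3  -566.11  241.92] s,d 517.6352976047964 -159.6251134113089 tool yaw vs D -0.000416044488457985 zaxis [-0.  0. -1.] F [-1.31 -0.31  0.09] w 20.8311735546573 j [-0.88  0.38  0.01 -0.   -1.19  0.75]
```

Request:
drive_tool --increments '[[-0.5,[-0.133,-0.0303,0],0],[-0.5,[-0.133,-0.0303,0],0],[-0.5,[-0.133,-0.0303,0],0],[-0.5,[-0.133,-0.0303,0],0],[-0.5,[-0.133,-0.0303,0],0],[-0.5,[-0.133,-0.0303,0],0],[-0.5,[-0.133,-0.0303,0],0],[-0.5,[-0.133,-0.0303,0],0],[-0.5,[-0.133,-0.0303,0],0],[-0.5,[-0.133,-0.0303,0],0],[-0.5,[-0.133,-0.0303,0],0],[-0.5,[-0.133,-0.0303,0],0],[-0.5,[-0.133,-0.0303,0],0],[-0.5,[-0.133,-0.0303,0],0],[-0.5,[-0.133,-0.0303,0],0],[-0.5,[-0.133,-0.0303,0],0],[-0.5,[-0.133,-0.0303,0],0],[-0.5,[-0.133,-0.0303,0],0]]'

```text
clock: 3.28
position: [517.2, 127.0, 242.3]
ee_rot: [-0.66, 0.751, 0.0, -0.0]
contact_force: [0.5, 0.1, -0.7]
gripper_width: 21.2
```

```bash
python3 st.py; python3 - <<'E'
from h import *
for n in ["wrist","scene"]: cv2.imwrite(f"pics/{n}1.png",get_image(n)[:,:,::-1])
E
```

```text
clk 3.275 pos [517.21 126.97 242.29] s,d -201.9942892760988 3.02833920905533 tool yaw vs D -0.001466231435451068 zaxis [-0. -0. -1.] F [ 0.5   0.08 -0.74] w 21.245372867260233 j [ 0.55  0.23 -0.22 -0.   -1.12 -0.67]
```

View pics/wrist1.png

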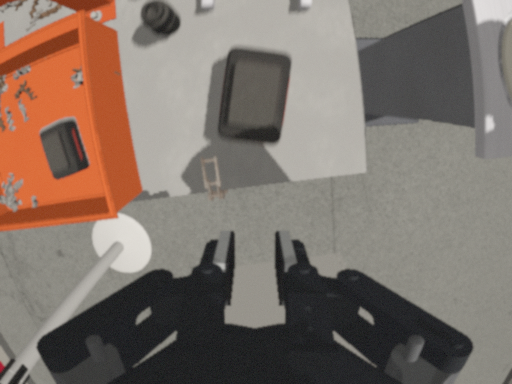

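View pics/scene1.png

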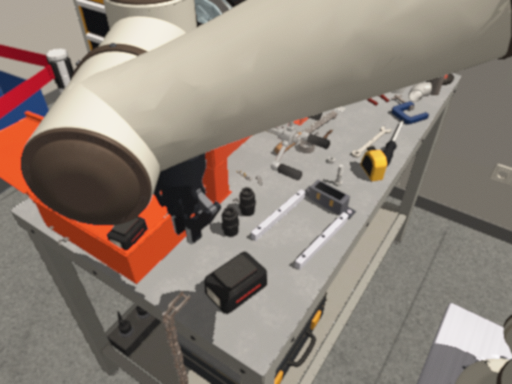

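Request:
drive_tool --increments '[[-0.5,[0,0,0.113],0],[-0.5,[0,0,0.113],0],[-0.5,[0,0,0.113],0],[-0.5,[0,0,0.113],0],[-0.5,[0,0,0.113],0],[-0.5,[0,0,0.113],0],[-0.5,[0,0,0],0],[-0.5,[0,0,0],0]]'

```text
clock: 4.38
position: [517.8, 125.8, 40.1]
ee_rot: [-0.661, 0.75, -0.0, 0.001]
contact_force: [-0.2, -0.2, 0.3]
gripper_width: 21.4
```

```bash
python3 st.py; python3 - <<'E'
from h import *
for n in ["wrist","scene","top"]: cv2.imwrite(f"pics/{n}2.png",get_image(n)[:,:,::-1])
E
```

```text
clk 4.375 pos [517.79 125.77  40.06] s,d -200.8835517758926 3.7602171333343706 tool yaw vs D 0.0008562423201798505 zaxis [ 0.  0. -1.] F [-0.17 -0.2   0.26] w 21.392789131030657 j [ 0.54  0.47 -0.46  0.   -0.64 -0.67]
```

View pics/wrist2.png

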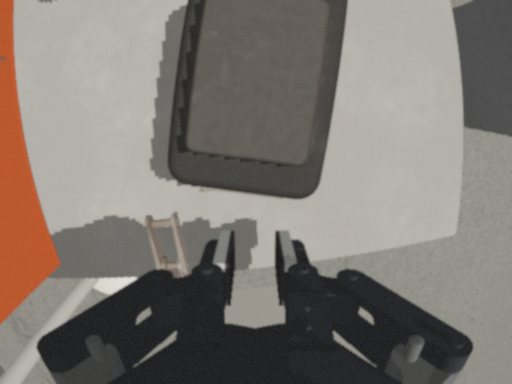

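View pics/top2.png

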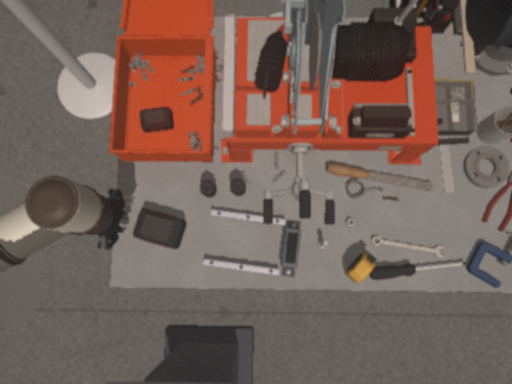

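Request:
drive_tool --increments '[[-0.5,[0.02,0,0],0],[-0.5,[0.02,0,0],0],[-0.5,[0.02,0,0],0],[-0.5,[0.02,0,0],0],[-0.5,[0.02,0,0],0],[-0.5,[0.02,0,0],0],[-0.5,[0.02,0,0],0],[-0.5,[0.02,0,0],0],[-0.5,[0.02,0,0],0],[-0.5,[0.02,0,0],0],[-0.5,[0.02,0,0],0],[-0.5,[0,0,0],0]]'

```text
clock: 6.02
position: [508.2, 59.3, 38.7]
ee_rot: [-0.661, 0.75, 0.0, -0.001]
contact_force: [-0.7, 0.5, 0.6]
gripper_width: 21.4
```

```bash
python3 st.py; python3 - <<'E'
from pk import *
for n in ["wrist","scene","top"]: cv2.imwrite(f"pics/{n}3.png",get_image(n)[:,:,::-1])
im=cv2.imread("pics/top3.png")
cv2.imwrite("pics/top3c.png",cv2.convertScaleAbs(cv2.resize(im[180:290,110:310],None,fx=4,fy=4,interpolation=cv2.INTER_CUBIC),alpha=1.8))
E
```

```text
clk 6.025 pos [508.2   59.34  38.72] s,d -133.77132843951136 2.7028280825368522 tool yaw vs D 0.0008952793915364809 zaxis [-0. -0. -1.] F [-0.74  0.5   0.59] w 21.35562224275171 j [ 0.43  0.45 -0.51  0.   -0.61 -0.56]
```

View pics/wrist3.png

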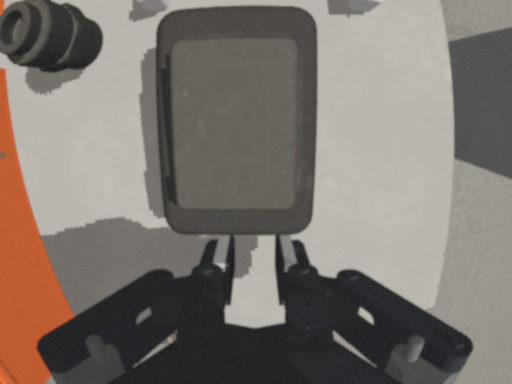

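View pics/top3c.png

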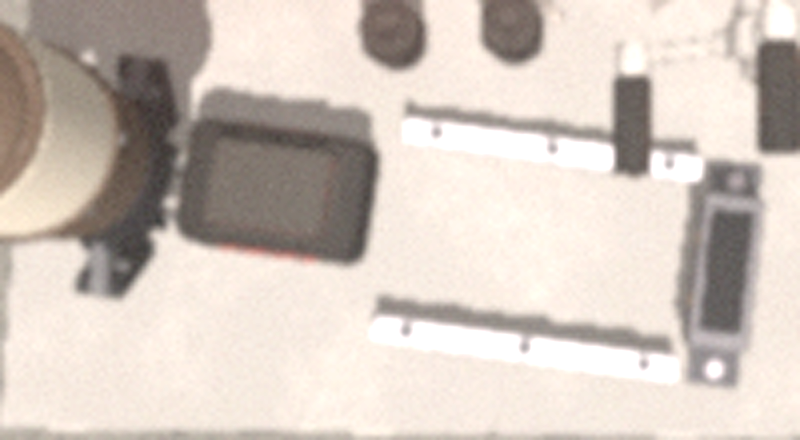

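```bash
python3 - <<'E'
from pk import *
np.set_printoptions(precision=2,suppress=True)
im=cv2.imread("pics/top3.png")[:,:,::-1]
def t(u,v): return (u/4+110-.375,v/4+180-.375)
# profile columns across pack in top image at several columns
for u in (165,175,185,195):
    print(u,im[203:252,u].max(1))
def sd(X): r=X[:2]-O; return np.array([r@D,r@N])
for lab,p,z in [("far1",(215,122),45),("far2",(360,141),45),("near1",(215,247),2),("near2",(340,263),2),("frontT",(380,160),45),("frontB",(362,255),45)]:
    print(lab,sd(onz("top",*t(*p),z)), sd(onz("top",*t(*p),45)))
# fisheye
c=calibration("wrist"); f=192/np.tan(np.radians(c["fovy"]/2))
def wz(u,v,z):
    a,b=u-c["cx"],v-c["cy"]; r=np.hypot(a,b); th=r/f
    d=np.array([np.sin(th)*a/r,np.sin(th)*b/r,np.cos(th)]); R=c["R"]; C=-R.T@c["t"]; w=R.T@d; return C+w*(z-C[2])/w[2]
for lab,p,z in [("L rear",(166,210),45),("L front",(157,30),45),("R rear",(311,210),45),("R front",(317,30),45),("rear",(240,234),45),("front",(237,8),45),("railLend in",(165,12),22),("railRend in",(330,10),22),
  ("topL",(170,120),57),("topR",(298,120),57)]: print(lab,sd(wz(*p,z)))
E
```

```text
165 [ 81  80  77  80  78  79  73  60  50  50  47  57  64  70  70  71  72  74
  72  73  71  74  74  69  70  72  70  73  71  70  72  70  71  68  64  61
  60  68  95 126 139 141 140 139 138 139 138 138 140]
175 [120  97  83  77  82  83  79  73  61  53  48  49  54  63  69  72  71  73
  73  73  70  73  73  72  73  70  72  73  71  71  71  70  69  72  68  66
  57  58  68  92 117 134 138 139 143 143 140 138 139]
185 [137 119  96  83  81  83  82  85  77  70  58  51  51  48  62  69  73  72
  73  72  75  76  71  73  71  72  74  72  74  71  72  72  72  71  73  71
  66  61  58  60  75 100 123 135 139 138 138 137 140]
195 [138 140 134 119  95  81  84  82  82  79  74  63  56  54  62  56  60  62
  63  62  63  62  61  59  59  61  56  61  59  60  59  62  60  62  57  60
  61  58  58  55  57  61  82 110 129 140 137 139 141]
far1 [-106.9    44.37] [-106.9    44.37]
far2 [-21.13  45.16] [-21.13  45.16]
near1 [-103.86  -26.35] [-94.1  -27.17]
near2 [-27.65 -25.27] [-21.12 -26.13]
frontT [-7.8  35.81] [-7.8  35.81]
frontB [ -9.31 -19.84] [ -9.31 -19.84]
L rear [-108.57   43.33]
L front [-27.66  44.34]
R rear [-108.36  -22.98]
R front [-29.08 -23.48]
rear [-120.09    9.25]
front [-20.     9.97]
railLend in [-11.68  47.99]
railRend in [-11.26 -35.29]
topL [-67.3   35.25]
topR [-67.8  -13.82]
```

```bash
python3 - <<'E'
import cv2
im=cv2.imread("pics/scene3.png")
cv2.imwrite("pics/scene3c.png",cv2.resize(im[150:320,190:390],None,fx=3.5,fy=3.5,interpolation=cv2.INTER_CUBIC))
E
```

```text
(no output)
```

View pics/scene3c.png

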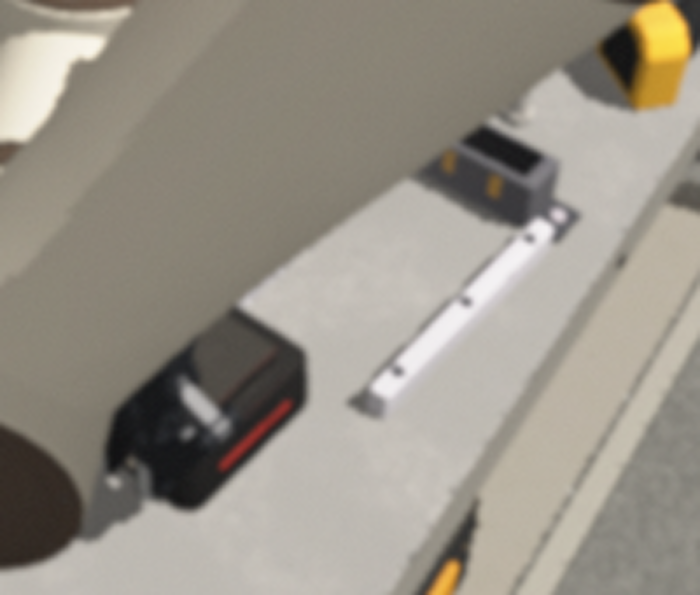

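```bash
python3 - <<'E'
from pk import *
np.set_printoptions(precision=1,suppress=True)
def sd(X): r=X[:2]-O; return np.array([r@D,r@N])
X,e=tri(("top",213,152),("scene",204,187)); print(X,e,sd(X))
for p in [(213,160),(113,158)]:
  X=onz("top",*p,0); print(X,sd(X))
X=onz("scene",137,270,0); print(X,sd(X))
E
```

```text
[678.8 -88.   82.3] [np.float64(1.440127229403043), np.float64(1.4401272294033365)] [ -9.3 190.7]
[678.9 -80.1   0. ] [-17.1 189.8]
[681.2 170.1   0. ] [-265.7  160.2]
[699.1 117.3   0. ] [-215.5  184.6]
```

Request:
drive_tool --increments '[[-0.5,[-0.033,0,0],0],[-0.5,[-0.033,0,0],0],[-0.5,[-0.033,0,0],0],[-0.5,[-0.033,0,0],0],[-0.5,[0,0,-0.089],0],[-0.5,[0,0,-0.089],0],[-0.5,[0,0,-0.089],0],[-0.5,[0,-0.063,0],0],[-0.5,[0,-0.063,0],0],[-0.5,[0,-0.063,0],0],[-0.5,[0,-0.063,0],0],[-0.5,[0,0,0],0.0873],[-0.5,[0,0,0],0.0873],[-0.5,[0,0,0],0.0873],[-0.5,[0,0,0],0.0873],[-0.5,[0,0,0],0.0873],[-0.5,[0,0,0],0.0873],[-0.5,[0,0,0],0.0873],[-0.5,[0,0,0],0.0873],[-0.5,[0,0,0],0.0873]]'

```text
clock: 8.68
position: [588.6, 90.5, 118.9]
ee_rot: [0.066, 0.998, -0.0, -0.0]
contact_force: [0.2, -0.4, -0.3]
gripper_width: 21.4
```

```bash
python3 st.py
```

```text
clk 8.675 pos [588.56  90.51 118.89] s,d -174.9160537703944 78.43741027328102 tool yaw vs D -1.5752782260104898 zaxis [-0. -0. -1.] F [ 0.19 -0.37 -0.29] w 21.404919452851008 j [ 0.42  0.45 -0.23 -0.   -0.89 -2.13]
```

Request:
drive_tool --increments '[[-0.5,[0,-0.066,0],0],[-0.5,[0,-0.066,0],0],[-0.5,[0,-0.066,0],0],[-0.5,[0,-0.066,0],0],[-0.5,[0,-0.066,0],0],[-0.5,[0,0,0],0],[-0.5,[0,0,0],0]]'

```text
clock: 9.55
position: [576.3, -8.4, 119.1]
ee_rot: [0.063, 0.998, 0.0, 0.0]
contact_force: [1.0, 0.3, -0.2]
gripper_width: 21.4
```

```bash
python3 st.py; python3 - <<'E'
from pk import *
for n in ["wrist"]: cv2.imwrite(f"pics/{n}4.png",get_image(n)[:,:,::-1])
E
```

```text
clk 9.55 pos [576.33  -8.44 119.08] s,d -75.21032287229588 78.89566626821217 tool yaw vs D -1.5700936016489484 zaxis [ 0.  0. -1.] F [ 0.96  0.3  -0.19] w 21.37563991687336 j [ 0.27  0.42 -0.28 -0.   -0.87 -1.96]
```

View pics/wrist4.png

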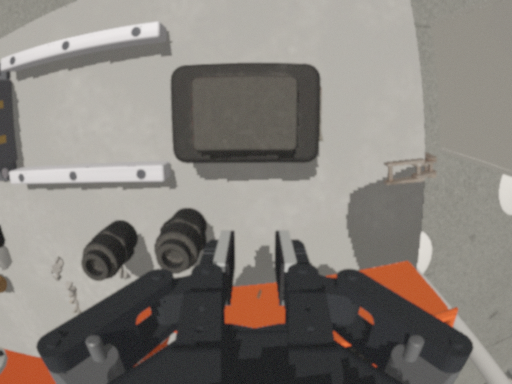

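Request:
drive_tool --increments '[[-0.5,[0.035,0.015,0],0],[-0.5,[0,0,0.05],0],[-0.5,[0,0,0.05],0],[-0.5,[0,0,0.05],0],[-0.5,[0,0,0.05],0],[-0.5,[0,0,0.05],0],[-0.5,[0,0,0],0]]'

```text
clock: 10.48
position: [565.4, -2.8, 42.3]
ee_rot: [0.063, 0.998, -0.0, -0.002]
contact_force: [0.0, -1.1, 0.1]
gripper_width: 21.5
```

```bash
python3 st.py; python3 - <<'E'
from pk import *
for n in ["wrist"]: cv2.imwrite(f"pics/{n}5.png",get_image(n)[:,:,::-1])
E
```

```text
clk 10.475 pos [565.38  -2.77  42.3 ] s,d -79.44498941226165 67.3150489611987 tool yaw vs D -1.570105874156341 zaxis [-0. -0. -1.] F [ 0.01 -1.13  0.06] w 21.545549130101655 j [ 0.28  0.51 -0.37 -0.   -0.69 -1.98]
```

View pics/wrist5.png

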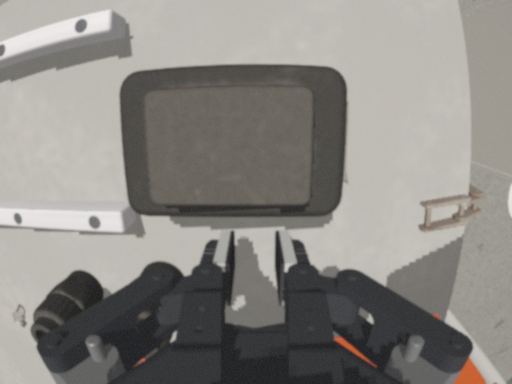

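Request:
drive_tool --increments '[[-0.5,[0.012,0,0],0],[-0.5,[0.012,0,0],0],[-0.5,[0.012,0,0],0],[-0.5,[0.012,0,0],0],[-0.5,[0.012,0,0],0],[-0.5,[0,0,0],0]]'

```text
clock: 11.28
position: [548.8, 0.0, 44.5]
ee_rot: [0.063, 0.998, 0.0, 0.001]
contact_force: [0.9, 0.5, 1.1]
gripper_width: 21.3
```

```bash
python3 st.py; python3 - <<'E'
from pk import *
for n in ["wrist","top"]: cv2.imwrite(f"pics/{n}6.png",get_image(n)[:,:,::-1])
im=cv2.imread("pics/top6.png")
cv2.imwrite("pics/top6c.png",cv2.convertScaleAbs(cv2.resize(im[180:290,110:310],None,fx=4,fy=4,interpolation=cv2.INTER_CUBIC),alpha=1.8))
E
```

```text
clk 11.275 pos [548.77   0.02  44.47] s,d -80.09183756196458 50.48897757592264 tool yaw vs D -1.569490441462062 zaxis [ 0.  0. -1.] F [0.9  0.45 1.09] w 21.27135214250469 j [ 0.3   0.48 -0.42  0.   -0.67 -1.99]
```

View pics/wrist6.png

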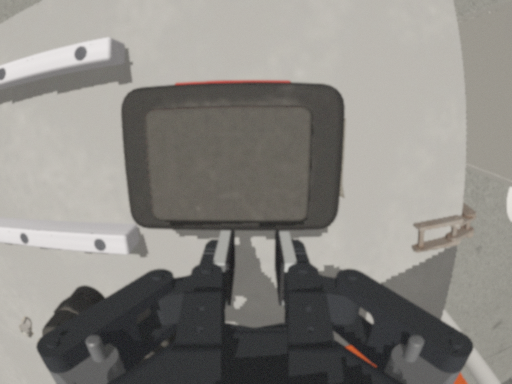

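View pics/top6c.png

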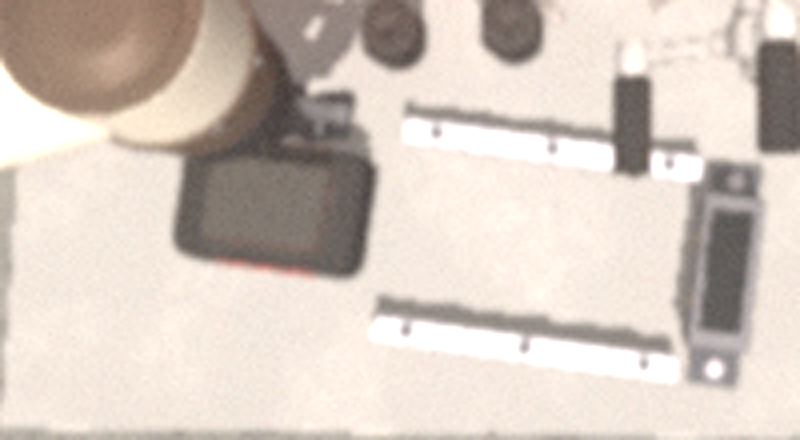

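Request:
drive_tool --increments '[[-0.5,[0.004,0,0],0],[-0.5,[0.004,0,0],0],[-0.5,[0,0,0],0],[-0.5,[-0.02,0,0],0],[-0.5,[-0.03,0,0],0],[-0.5,[0,0,-0.05],0],[-0.5,[0,0,-0.08],0],[-0.5,[0,0,-0.13],0],[-0.5,[0,0.08,0],0],[-0.5,[0,0.08,0],0],[-0.5,[0,0.08,0],0],[-0.5,[0,0.08,0],0],[-0.5,[0,0.08,0],0],[-0.5,[0,0.02,0],0],[-0.5,[0,0,0],0]]'

```text
clock: 13.25
position: [576.7, 123.6, 121.9]
ee_rot: [0.063, 0.998, -0.0, -0.0]
contact_force: [1.1, 0.1, 0.9]
gripper_width: 21.4
```

```bash
python3 st.py; python3 - <<'E'
from pk import *
for n in ["wrist","top","scene"]: cv2.imwrite(f"pics/{n}7.png",get_image(n)[:,:,::-1])
im=cv2.imread("pics/top7.png")
cv2.imwrite("pics/top7c.png",cv2.convertScaleAbs(cv2.resize(im[180:290,110:310],None,fx=4,fy=4,interpolation=cv2.INTER_CUBIC),alpha=1.8))
E
```

```text
clk 13.25 pos [576.71 123.55 121.86] s,d -206.17970170524669 62.48150989582096 tool yaw vs D -1.5692018710042137 zaxis [-0. -0. -1.] F [1.08 0.11 0.86] w 21.36342128336533 j [ 0.49  0.44 -0.24 -0.   -0.9  -2.18]
```

View pics/top7c.png

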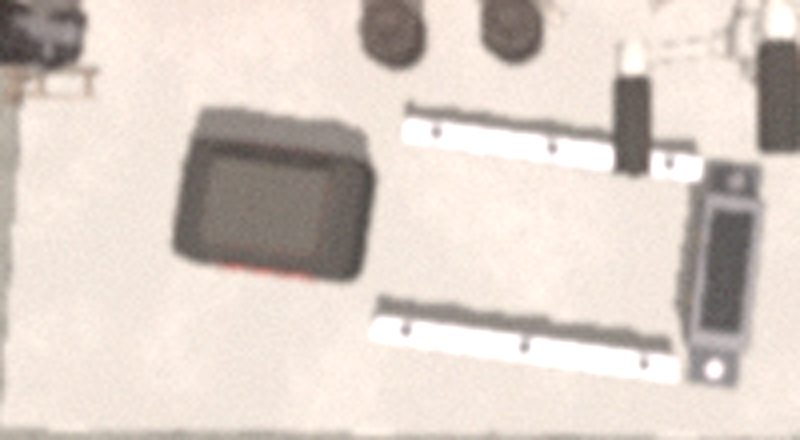

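```bash
cat > prof.py <<'E'
import sys
from pk import *
np.set_printoptions(precision=2,suppress=True)
def sd(X): r=X[:2]-O; return np.array([r@D,r@N])
def prof(fn,cols,r0,r1,zn=4,far_t=66):
    g=cv2.imread(fn).max(2).astype(float); F=[];Nn=[]
    for u in cols:
        p=g[r0:r1,u-1:u+2].mean(1)
        k=np.argmin(p[:(r1-r0)//3+4])
        j=k
        while p[j]<far_t: j-=1
        v=r0+j+(p[j]-far_t)/(p[j]-p[j+1]); F.append(sd(onz("top",u,v,45)))
        j=len(p)-1
        while p[j]>95: j-=1
        v=r0+j+(95-p[j])/(p[j+1]-p[j]); Nn.append(sd(onz("top",u,v,zn)))
    F=np.array(F);Nn=np.array(Nn)
    pf=np.polyfit(F[:,0],F[:,1],1);pn=np.polyfit(Nn[:,0],Nn[:,1],1)
    print(fn,"far slope",pf[0],"near slope",pn[0],"d far",F[:,1].mean(),"near",Nn[:,1].mean(),"mid",(F[:,1].mean()+Nn[:,1].mean())/2,"w",F[:,1].mean()-Nn[:,1].mean())
E
python3 - <<'E'
from prof import *
prof("pics/top3.png",range(165,195,3),205,255)
prof("pics/top7.png",range(163,195,3),209,258)
g=cv2.imread("pics/top7.png").max(2); print(g[232,190:212])
E
```

```text
pics/top3.png far slope -0.0031657391940388196 near slope -0.0018180694708443445 d far 46.45905227167779 near -24.603948568178772 mid 10.92755185174951 w 71.06300083985656
pics/top7.png far slope 0.005038946112263861 near slope -0.003314389997447573 d far 35.31893805905703 near -35.7632127553814 mid -0.22213734816218533 w 71.08215081443844
[ 69  68  67  60  61  57  61  58  58  54  51  48  76 112 130 138 135 137
 134 137 138 137]
```

View pics/scene7.png

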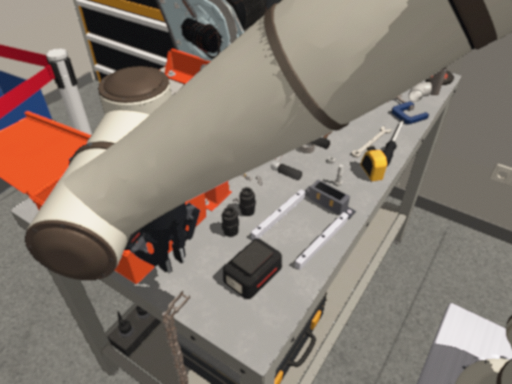

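Request:
drive_tool --increments '[[-0.5,[0.0695,0,0],0],[-0.5,[0.0695,0,0],0],[-0.5,[0.0695,0,0],0],[-0.5,[0,0,0],-0.0873],[-0.5,[0,0,0],-0.0873],[-0.5,[0,0,0],-0.0873],[-0.5,[0,0,0],-0.0873],[-0.5,[0,0,0],-0.0873],[-0.5,[0,0,0],-0.0873],[-0.5,[0,0,0],-0.0873],[-0.5,[0,0,0],-0.0873],[-0.5,[0,0,0],-0.0873],[-0.5,[0.06,0,0],0],[-0.5,[0.06,0,0],0],[-0.5,[0,0,0],0]]'

```text
clock: 15.28
position: [509.7, 93.4, 122.0]
ee_rot: [-0.66, 0.751, 0.0, -0.0]
contact_force: [0.4, 0.0, 0.5]
gripper_width: 21.3
```

```bash
python3 st.py
```

```text
clk 15.275 pos [509.72  93.38 122.02] s,d -167.72550652939483 -0.12701919381155002 tool yaw vs D -0.002244423401086851 zaxis [-0. -0. -1.] F [0.44 0.03 0.5 ] w 21.341983679773655 j [ 0.49  0.33 -0.42 -0.   -0.83 -0.62]
```

Request:
drive_tool --increments '[[-0.5,[0,0,0.055],0],[-0.5,[0,0,0.055],0],[-0.5,[0,0,0.055],0],[-0.5,[0,0,0.055],0],[-0.5,[0,0,0.055],0],[-0.5,[0,0,0],0],[-0.5,[0.02,0,0],0],[-0.5,[0.02,0,0],0],[-0.5,[0.02,0,0],0],[-0.5,[0.02,0,0],0],[-0.5,[0.02,0,0],0],[-0.5,[0.02,0,0],0],[-0.5,[0.02,0,0],0],[-0.5,[0.02,0,0],0],[-0.5,[0.02,0,0],0],[-0.5,[0.02,0,0],0],[-0.5,[0,0,0],0]]'

```text
clock: 17.4
position: [502.4, 35.2, 39.5]
ee_rot: [-0.661, 0.75, 0.0, -0.001]
contact_force: [1.1, -0.3, -0.6]
gripper_width: 21.0
```

```bash
python3 st.py; python3 - <<'E'
from pk import *
for n in ["wrist","top"]: cv2.imwrite(f"pics/{n}8.png",get_image(n)[:,:,::-1])
im=cv2.imread("pics/top8.png")
cv2.imwrite("pics/top8c.png",cv2.convertScaleAbs(cv2.resize(im[180:290,110:310],None,fx=4,fy=4,interpolation=cv2.INTER_CUBIC),alpha=1.8))
E
```

```text
clk 17.4 pos [502.35  35.16  39.48] s,d -109.03971467316653 -0.02204676227460218 tool yaw vs D 0.001016545449607057 zaxis [-0. -0. -1.] F [ 1.07 -0.33 -0.59] w 21.04718606288115 j [ 0.39  0.43 -0.53  0.   -0.61 -0.52]
```

View pics/wrist8.png

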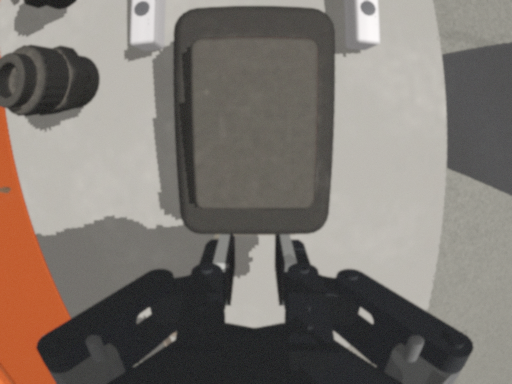

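View pics/top8c.png

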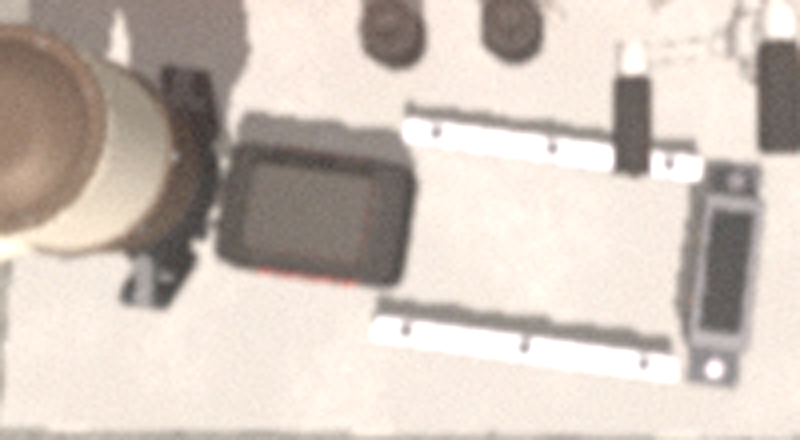

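Request:
drive_tool --increments '[[-0.5,[0.02,0,0],0],[-0.5,[0.02,0,0],0],[-0.5,[0.02,0,0],0],[-0.5,[0.02,0,0],0],[-0.5,[0.02,0,0],0],[-0.5,[0.02,0,0],0],[-0.5,[0.02,0,0],0],[-0.5,[0.02,0,0],0],[-0.5,[0.02,0,0],0],[-0.5,[0.02,0,0],0],[-0.5,[0.02,0,0],0],[-0.5,[0.02,0,0],0],[-0.5,[0.02,0,0],0],[-0.5,[0.02,0,0],0],[-0.5,[0.02,0,0],0],[-0.5,[0,0,0],0]]'

```text
clock: 19.5
position: [491.3, -54.0, 39.6]
ee_rot: [-0.661, 0.75, 0.0, -0.0]
contact_force: [0.7, 0.4, 0.2]
gripper_width: 21.6
```

```bash
python3 st.py; python3 - <<'E'
from pk import *
for n in ["wrist","top"]: cv2.imwrite(f"pics/{n}9.png",get_image(n)[:,:,::-1])
im=cv2.imread("pics/top9.png")
cv2.imwrite("pics/top9c.png",cv2.convertScaleAbs(cv2.resize(im[180:290,110:310],None,fx=4,fy=4,interpolation=cv2.INTER_CUBIC),alpha=1.8))
E
```

```text
clk 19.5 pos [491.25 -54.04  39.57] s,d -19.153386845674106 0.31717713439413664 tool yaw vs D 0.0010392593667372032 zaxis [-0. -0. -1.] F [0.67 0.39 0.15] w 21.62325350811408 j [ 0.22  0.42 -0.55  0.   -0.59 -0.35]
```

View pics/wrist9.png

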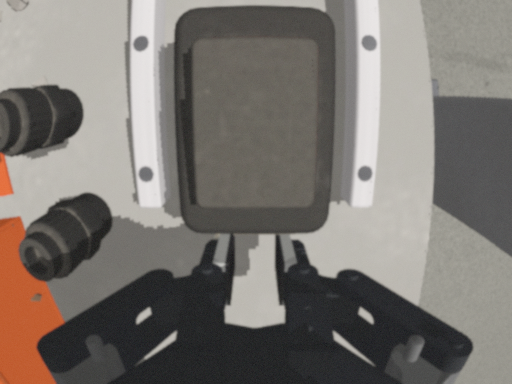

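View pics/top9c.png

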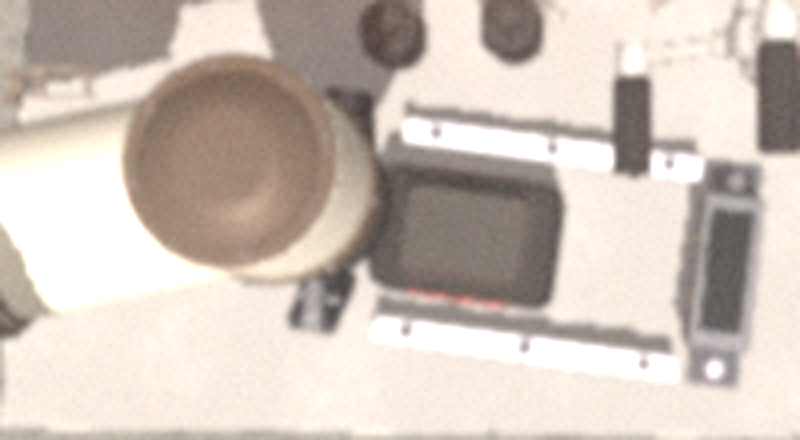

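Request:
drive_tool --increments '[[-0.5,[0.02,0,0],0],[-0.5,[0.02,0,0],0],[-0.5,[0.02,0,0],0],[-0.5,[0.02,0,0],0],[-0.5,[0.02,0,0],0],[-0.5,[0.02,0,0],0],[-0.5,[0.02,0,0],0],[-0.5,[0.02,0,0],0],[-0.5,[0.02,0,0],0],[-0.5,[0.02,0,0],0],[-0.5,[0.02,0,0],0],[-0.5,[0.01,0,0],0],[-0.5,[0,0,0],0]]'

```text
clock: 21.22
position: [482.0, -122.4, 39.2]
ee_rot: [-0.661, 0.75, 0.0, -0.001]
contact_force: [0.0, 0.8, -0.7]
gripper_width: 21.8
```

```bash
python3 st.py; python3 - <<'E'
from pk import *
for n in ["wrist","top","scene"]: cv2.imwrite(f"pics/{n}10.png",get_image(n)[:,:,::-1])
im=cv2.imread("pics/top10.png")
cv2.imwrite("pics/top10c.png",cv2.convertScaleAbs(cv2.resize(im[180:290,110:310],None,fx=4,fy=4,interpolation=cv2.INTER_CUBIC),alpha=1.8))
E
```

```text
clk 21.225 pos [ 482.04 -122.4    39.18] s,d 49.816190783375376 -0.11878181632346288 tool yaw vs D 0.0010389029332171043 zaxis [-0. -0. -1.] F [ 0.03  0.76 -0.75] w 21.807543368633 j [ 0.08  0.43 -0.55  0.   -0.6  -0.21]
```

View pics/wrist10.png

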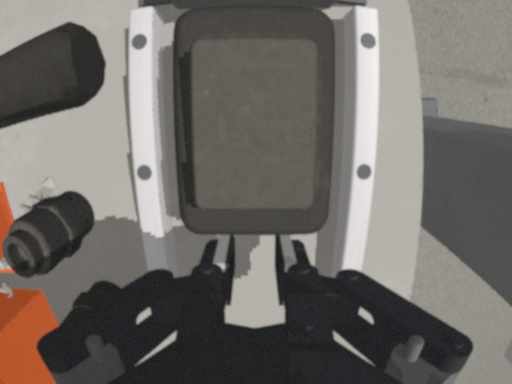

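View pics/top10c.png

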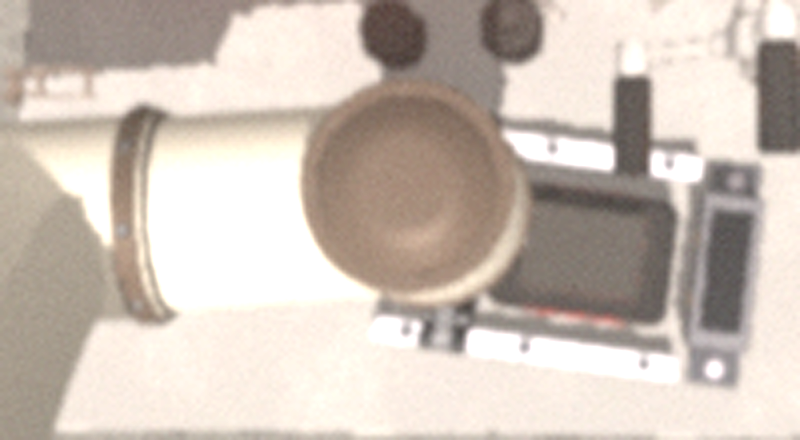

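View pics/scene10.png

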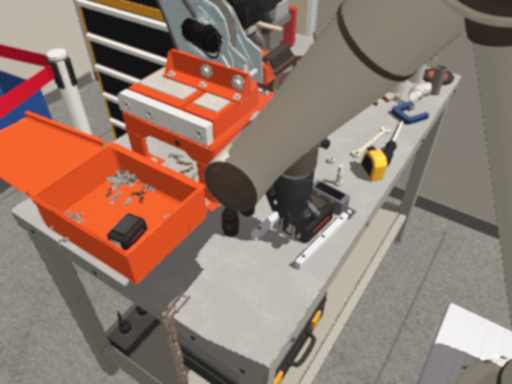

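Request:
drive_tool --increments '[[-0.5,[0.007,0,0],0],[-0.5,[0.007,0,0],0],[-0.5,[0.007,0,0],0],[-0.5,[0.007,0,0],0],[-0.5,[0,0,0],0]]'

```text
clock: 22.0
position: [481.7, -130.5, 39.6]
ee_rot: [-0.661, 0.75, -0.0, -0.0]
contact_force: [0.7, -0.9, -0.2]
gripper_width: 21.4
```

Request:
drive_tool --increments '[[-0.5,[0.005,0,0],0],[-0.5,[0.005,0,0],0]]'

```text
clock: 22.25
position: [481.5, -133.1, 39.6]
ee_rot: [-0.661, 0.75, -0.0, 0.0]
contact_force: [0.6, 2.6, 0.2]
gripper_width: 21.2
```

Request:
drive_tool --increments '[[-0.5,[0.004,0,0],0],[-0.5,[0,0,0],0]]'

```text
clock: 22.5
position: [481.5, -133.6, 39.6]
ee_rot: [-0.661, 0.75, 0.0, 0.001]
contact_force: [-0.4, 6.9, 2.0]
gripper_width: 21.4
```

Request:
drive_tool --increments '[[-0.5,[0.004,0,0],0],[-0.5,[0,0,0],0]]'

```text
clock: 22.75
position: [481.5, -133.7, 39.6]
ee_rot: [-0.661, 0.75, 0.0, 0.001]
contact_force: [-1.1, 12.6, 2.6]
gripper_width: 21.4
```

```bash
python3 st.py; python3 - <<'E'
from pk import *
for n in ["wrist","top"]: cv2.imwrite(f"pics/{n}11.png",get_image(n)[:,:,::-1])
im=cv2.imread("pics/top11.png")
cv2.imwrite("pics/top11c.png",cv2.convertScaleAbs(cv2.resize(im[210:280,220:310],None,fx=8,fy=8,interpolation=cv2.INTER_CUBIC),alpha=1.8))
E
```

```text
clk 22.75 pos [ 481.5  -133.69   39.64] s,d 61.091110154698754 0.7773424678813721 tool yaw vs D 0.001368076420130349 zaxis [ 0.  0. -1.] F [-1.06 12.63  2.6 ] w 21.410498976634834 j [ 0.05  0.43 -0.54 -0.   -0.6  -0.18]
```

View pics/wrist11.png

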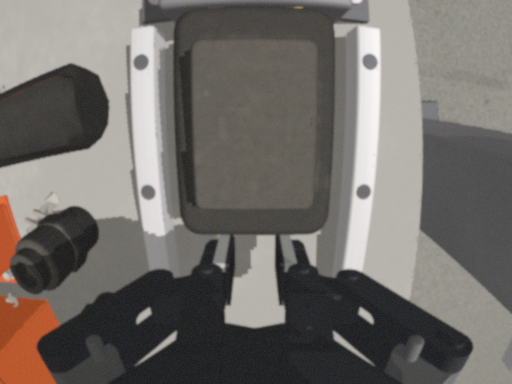

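View pics/top11c.png

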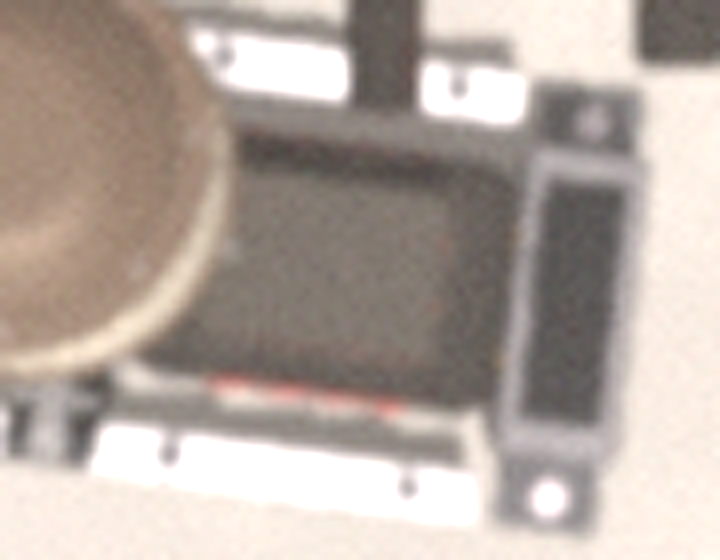

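Request:
drive_tool --increments '[[-0.5,[-0.01,0,0],0],[-0.5,[-0.03,0,0],0],[-0.5,[-0.05,0,0],0],[-0.5,[-0.08,0,0],0],[-0.5,[-0.08,0,0],0],[-0.5,[-0.08,0,0],0],[-0.5,[0,0,-0.1],0],[-0.5,[0,0,-0.1],0],[-0.5,[0,0,-0.1],0],[-0.5,[0,0,-0.1],0],[-0.5,[-0.1,0,0],0],[-0.5,[-0.1,0,0],0],[-0.5,[-0.1,0,0],0],[-0.5,[0,0,0],0],[-0.5,[0,0,0],0]]'

```text
clock: 24.72
position: [504.4, 52.0, 159.3]
ee_rot: [-0.661, 0.75, 0.0, -0.0]
contact_force: [-0.9, 0.2, 0.7]
gripper_width: 21.1
```

```bash
python3 st.py; python3 - <<'E'
from pk import *
np.set_printoptions(precision=1,suppress=True)
for n in ["wrist","top","scene"]: cv2.imwrite(f"pics/{n}12.png",get_image(n)[:,:,::-1])
im=cv2.imread("pics/top12.png")
cv2.imwrite("pics/top12c.png",cv2.convertScaleAbs(cv2.resize(im[170:290,180:310],None,fx=5,fy=5,interpolation=cv2.INTER_CUBIC),alpha=1.8))
im=cv2.imread("pics/scene12.png")
cv2.imwrite("pics/scene12c.png",cv2.resize(im[150:290,210:390],None,fx=4,fy=4,interpolation=cv2.INTER_CUBIC))
a=cv2.imread("pics/top0.png").astype(int);b=cv2.imread("pics/top12.png").astype(int)
E
```

```text
clk 24.725 pos [504.38  52.02 159.32] s,d -126.02022477696148 -0.1588784932303724 tool yaw vs D 0.002076973850558623 zaxis [-0. -0. -1.] F [-0.92  0.18  0.72] w 21.0569586043551 j [ 0.42  0.27 -0.4  -0.   -0.91 -0.55]
```

View pics/top12c.png

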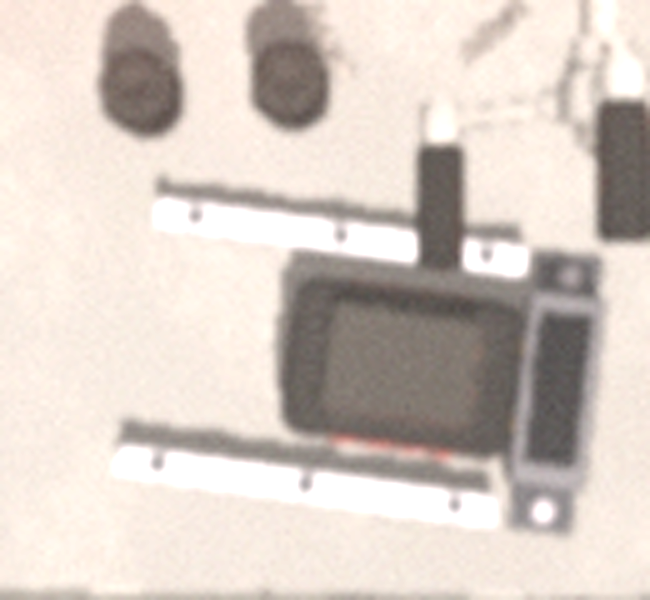

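View pics/scene12c.png

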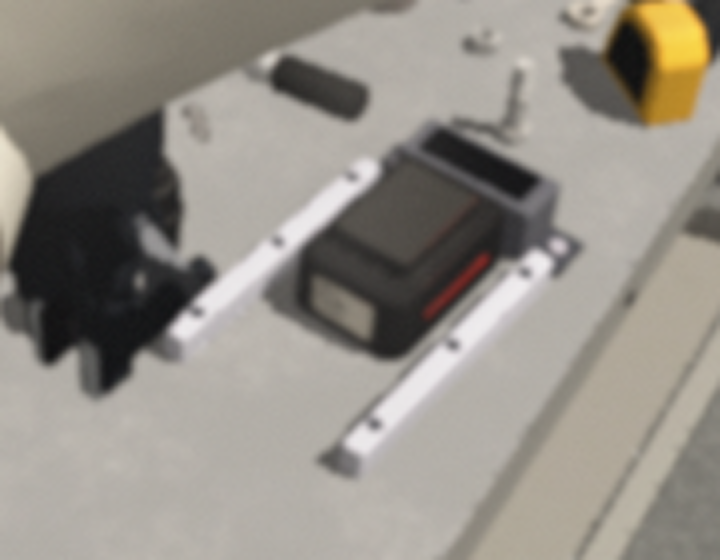

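View pics/wrist12.png

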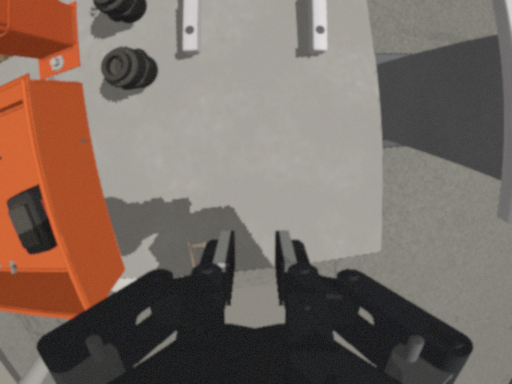

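The pack stands square and upright against the contact block, with a clear gap to both rails. The couplings are where they were, and the gripper touches nothing.

```bash
python3 -c "
from bench import *
print(job_done())"
```

```text
the job is handed in; nothing more can be done
None
```

The pack is home against the grey contact block, and the job was handed in at about 24.8 s of the 72 s allowed.

**What I did:**
- I pushed the larger pack (on the table, not the small one in the orange bin) from behind with two half-closed fingers. That squared it to the lane but left it about 10 mm left of the middle line.
- While it was still outside the lane, I nudged it from its left side onto the middle line.
- I then pushed it straight down the lane with the fingertips about 28 mm above the table, higher than the 22 mm rails.

**Last checks:**
- **Home:** The pack stopped where I had worked out home to be (tool 61 mm down the lane). The push force rose to about 13 N there, and the last pictures show no gap at the block.
- **Clear of the rails:** Before it entered the lane, the pack measured about 0.2 mm off the middle line and under 0.01 rad out of square. In the pictures both side gaps stayed nearly equal all the way in, and I saw no contact with either rail.
- **Other things:** The couplings, bolt, nut and tape look unmoved by eye. I did not measure their positions again. The gripper had backed off and risen clear, touching nothing.

**Disagreements:** The pack's edges in the images measured about 4 mm narrow across and up to 10 mm short along, because they are dark and rounded. I relied on the midpoints and the finger contact positions instead. After the last push the tool read 0.8 mm off the middle line, well within the 14 mm to spare each side.

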